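# Trip the bench isolators in order

### The arm

A 6-joint arm with a two-finger parallel gripper is mounted at the origin on the work surface. World frame = base frame: x ahead of the robot, y to its left, z up, the work surface at z = 0. Lengths are in m, angles in degrees, forces in N, time in s.
With the tool pointing down it reaches from about 0.4 to 0.825 m from the base axis. Payload 7 kg.
Tool frame: the origin (TCP) lies midway between the tips of the shut fingers; the grasp point (between the pads) lies 19 mm behind it; z points along the fingers, y is the direction in which the jaws open and shut (so a half turn about z gives the same grasp; the last joint's range is limited). The gripper opens to 88 mm and grips with 3 to 60 N. Pads are 19 mm wide; open, the fingers measure 130 mm over their backs; the gripper's body (78 mm by 193 mm) begins 47 mm behind the grasp point.
Start: joints at [-52.993, 20.546, 0.682, 0, -70.136, -16.507], TCP at [0.236, -0.632, 0.227] pointing down, gripper open.
Joint ranges: [-176.03, 176.03], [-82.01, 121.73], [-58.28, 71.71], [-173.87, 95.51], [-174.79, -0.11], [-173.66, 173.66]. Speed limits (degrees/s): [136.94, 136.94, 172.46, 180, 180, 180].

### API

Orientations are given as a 3x3 rotation matrix whose columns are the frame's x, y, z axes.
In Python, from rig import robot gives the robot as it stands. Calls block until the motion is done:
- robot.goto(position, orientation): joint-space move of the TCP to a pose.
- robot.servo_line(position, ori=None, speed=0.15): straight line of the TCP; ori=None keeps the orientation; speed is the mean speed in m/s.
- robot.movej(angles): joint-space move.
- robot.move_gripper(opening): opening from 0.0 (shut) to 1.0 (fully open); the grip force is fixed at half the most; returns when the fingers have stopped.
- robot.dwell(seconds).
- robot.ik(position, orientation): joint angles nearest the present ones, or None.
- robot.grab_frame(name): name is "side" or "top"; returns (picture, depth): 384x512x3 uint8, red, green, blue; 384x512 float32, m along the optical axis (not along the pixel's ray), 0 where there is no reading.
- robot.camera_info(name): a dict with "vfov" (degrees; the focal length in pixels is half the picture's height over the tangent of half this angle, whatever the lens; pixels are square), "cx", "cy" (the principal point, pixels), "k1" (the pictures are not rectified: a ray, as slopes to the right and down, at radius r is drawn at 1 + k1 r^2 times it, then the intrinsics apply), "view" (4x4, takes a point from world to camera coordinates). Camera axes: x right, y down, z forward; pixel columns grow to the right and rows downward; lengths in m; the calibration is good to about 2 mm. A picture is of the moment at which its call begins. camera_info takes no time and is no camera call.
A pose or a line that the arm cannot do raises robot.Unreachable and nothing moves.
- robot.job_done(): hands the job in, once; it reports no verdict.
Readings, each from a call of its own:
- robot.read_t(): time.
- robot.read_qpos(): joint angles.
- robot.read_qvel(): joint speeds.
- robot.read_effort(): joint torques, N m.
- robot.read_position(): TCP position.
- robot.read_tcp_rot(): TCP orientation.
- robot.read_force(): force on the tool from outside, world axes, zero at the start.
- robot.read_ft_torque(): the same for the moment, N m.
- robot.read_grip_width(): opening from 0.0 (shut) to 1.0 (fully open).
Only numpy, scipy, OpenCV 4.12 (cv2) and the standard library are available. Lean on these libraries where they do the work, as an engineer would, in place of code of your own. Each camera call takes 0.05 s, during which the arm holds its last target.

### The job

Make the battery bench safe before work on a lead: push down the three isolator plungers one after another with a light touch on the head, first the square-headed one, then the one with the long bar head, last the round-headed one. Each must sink clearly, about half its travel or more, and stay down; do not slam any against its stop or pull one up. Leave the lid shut and the loose parts where they lie.

Things in the scene. Friction and masses are not known exactly. Their poses are not given: they have to be found in the camera images.
- isolator_square: The fixed black isolator base, 80 x 80 mm and 34 mm tall (collar to 38 mm), bolted to the bench, that carries the plunger with a square head, 46 x 46 mm. Origin: centre of its underside, on the bench top; z up. The three bases are alike and may stand in any of three places across the bench.
- plunger_square_top (a point): Centre of the flat top face of the bare metal head on the plunger with a square head, 46 x 46 mm; the head is 14 mm thick. It lies on the base's vertical axis, 72 mm above the bench when the joint reads 0, and moves with the plunger.
- plunger_square (a joint): Plunger travel in m, growing as the plunger is pushed down: starts at 0 to 0.002 (raised), hard stop at 0.016 (fully down). It begins to move at about 4 N, needs about 6.5 N near the stop, stays where it is left, and counts as tripped once 0.005 down. It can also be pulled up to -0.012, which it must not be.
- isolator_bar: The fixed black isolator base, 80 x 80 mm and 34 mm tall (collar to 38 mm), bolted to the bench, that carries the plunger with a narrow bar-shaped head, 72 mm long along its base's y and 22 mm wide along its base's x. Origin: centre of its underside, on the bench top; z up. The three bases are alike and may stand in any of three places across the bench.
- plunger_bar_top (a point): Centre of the flat top face of the bare metal head on the plunger with a narrow bar-shaped head, 72 mm long along its base's y and 22 mm wide along its base's x; the head is 14 mm thick. It lies on the base's vertical axis, 72 mm above the bench when the joint reads 0, and moves with the plunger.
- plunger_bar (a joint): Plunger travel in m, growing as the plunger is pushed down: starts at 0 to 0.002 (raised), hard stop at 0.016 (fully down). It begins to move at about 4 N, needs about 6.5 N near the stop, stays where it is left, and counts as tripped once 0.005 down. It can also be pulled up to -0.012, which it must not be.
- isolator_round: The fixed black isolator base, 80 x 80 mm and 34 mm tall (collar to 38 mm), bolted to the bench, that carries the plunger with a round head, 52 mm across. Origin: centre of its underside, on the bench top; z up. The three bases are alike and may stand in any of three places across the bench.
- plunger_round_top (a point): Centre of the flat top face of the bare metal head on the plunger with a round head, 52 mm across; the head is 14 mm thick. It lies on the base's vertical axis, 72 mm above the bench when the joint reads 0, and moves with the plunger.
- plunger_round (a joint): Plunger travel in m, growing as the plunger is pushed down: starts at 0 to 0.002 (raised), hard stop at 0.016 (fully down). It begins to move at about 4 N, needs about 6.5 N near the stop, stays where it is left, and counts as tripped once 0.005 down. It can also be pulled up to -0.012, which it must not be.
- lid (a joint): Hinge angle of the flat steel lid (120 x 200 mm, bar handle on top reaching 73 mm above the bench) on the 34 mm tall parts well at the left of the bench, its hinge on the left edge; 0 = shut, growing as it is lifted. It starts shut and stays so.
- lug: Copper ring lug lying flat, 54 mm long with a 24 mm ring, up to 11 mm high. Origin: centre of the ring, underside; barrel toward -x. A loose bystander: leave it where it lies.
- brush: Terminal brush with blue nylon bristles and a grey handle, 160 mm long along its x, 18 mm wide, up to 22 mm high; bristles at the +x end. Origin near the middle, underside. A loose bystander: leave it where it lies.
- protector: Squat black rubber post protector, 32 mm across, 22 mm tall. Origin: centre of its underside. A loose bystander: leave it where it lies.
- wing_nut: Zinc wing nut, 36 mm over the wings, 20 mm tall. Origin: centre of its underside. A loose bystander: leave it where it lies.
- washer: Flat steel washer, 32 mm across, 4 mm thick. Origin: centre of its underside. A loose bystander: leave it where it lies.
- clamp: Steel battery post clamp, 34 mm ring with two 20 mm ears to its +x, 16 mm tall. Origin: centre of the ring, underside. A loose bystander: leave it where it lies.
- wrench: Steel wrench lying flat, 160 mm long along its x, about 10 mm high. Origin near the middle, underside. A loose bystander: leave it where it lies.
Things that resemble listed ones, but are neither listed nor needed, are in the scene too. What is shaped like the isolator_square but pink is not meant.

How it is judged (in metres and radians):
On the way, in this order (a step that is already met when the one before it is completed fails the run):
1. the square-headed plunger is down (value of joint plunger_square above 0.005 m), for 0.1 s.
2. the bar-headed plunger is down (value of joint each of plunger_square, plunger_bar above 0.005 m), for 0.1 s.
3. the round-headed plunger is down (all of step 2 and value of joint plunger_round above 0.005 m), for 0.1 s.
At the end, for the whole second after the job is handed in: All three plungers rest at least 5 mm down, pushed in the order square, bar, round, with never more than 20 N on any; the lid is shut (under 0.06 rad) and each loose part lies at rest within 25 mm of where it started (all of step 3 and value of joint each of plunger_square, plunger_bar, plunger_round below 0.018 m and value of joint lid below 0.06 rad and distance of each of lug, brush, protector, wing_nut, washer, clamp, wrench from where it was at the start of the episode below 0.025 m and linear speed of each of lug, brush, protector, wing_nut, washer, clamp, wrench below 0.02 m/s); the robot touches nothing.
It fails at once if a plunger is pushed down before the one that comes before it in the order ((value of joint plunger_bar above 0.004 m and value of joint plunger_square below 0.005 m) or (value of joint plunger_round above 0.004 m and value of joint plunger_bar below 0.005 m)).
It fails at once if a plunger is pulled up (value of joint any of plunger_square, plunger_bar, plunger_round below -0.003 m).
It fails at once if a plunger is pushed hard (over 20 N) (contact force between any of plunger_square, plunger_bar, plunger_round and anything else above 20 N).
It fails at once if the lid of the parts well is opened (value of joint lid above 0.06 rad).
It fails at once if a loose part is shifted by more than 25 mm (distance of any of lug, brush, protector, wing_nut, washer, clamp, wrench from where it was at the start of the episode above 0.025 m).
It also fails if it takes over 42 s, if anything falls off the work surface, if the arm or the gripper's body presses on something with over 40 N, if the wrist force passes 120 N, or if a joint passes its speed limit or range.

## Working session

There is one attempt and no reset: what is moved stays moved. The work goes in short steps, each a Python script; the robot and the scene stay as the last script left them, time stands still between calls to the robot, and variables do not carry over. Pictures are saved under pics/ and viewed, and the job is handed in when it is done.

```bash
ls; mkdir -p pics; python3 - <<'E'
from rig import robot
import cv2,numpy as np
for n in("top","side"):
    p,d=robot.grab_frame(n); cv2.imwrite(f"pics/{n}0.png",cv2.resize(p[:,:,::-1],(800,600),interpolation=cv2.INTER_CUBIC)); np.savez(f"{n}0.npz",p=p,d=d)
    c=robot.camera_info(n);print(n,c)
print(robot.read_t(),robot.read_force(),robot.read_grip_width())
E
```

```text
pics
top {'vfov': 50.68905539153862, 'cx': 254.14819637147795, 'cy': 189.31787112604053, 'k1': -0.07834172378900489, 'view': array([[-1.03993887e-03, -9.99588045e-01, -2.86820460e-02,
         1.19492279e-02],
       [-9.94139764e-01,  4.13387774e-03, -1.08023332e-01,
         5.28644688e-01],
       [ 1.08097400e-01,  2.84016248e-02, -9.93734522e-01,
         1.12436884e+00],
       [ 0.00000000e+00,  0.00000000e+00,  0.00000000e+00,
         1.00000000e+00]])}
side {'vfov': 42.90116767786501, 'cx': 261.6850897444571, 'cy': 189.1282342361314, 'k1': -0.1949323338212133, 'view': array([[-0.86001323, -0.50970788, -0.02398171,  0.46568975],
       [-0.24344728,  0.4511575 , -0.85859789,  0.19417941],
       [ 0.44845364, -0.73256726, -0.51208841,  1.37667422],
       [ 0.        ,  0.        ,  0.        ,  1.        ]])}
0.1 [-0.02473338 -0.36723782 -0.87386086] 0.9998930483101689
```

View pics/top0.png

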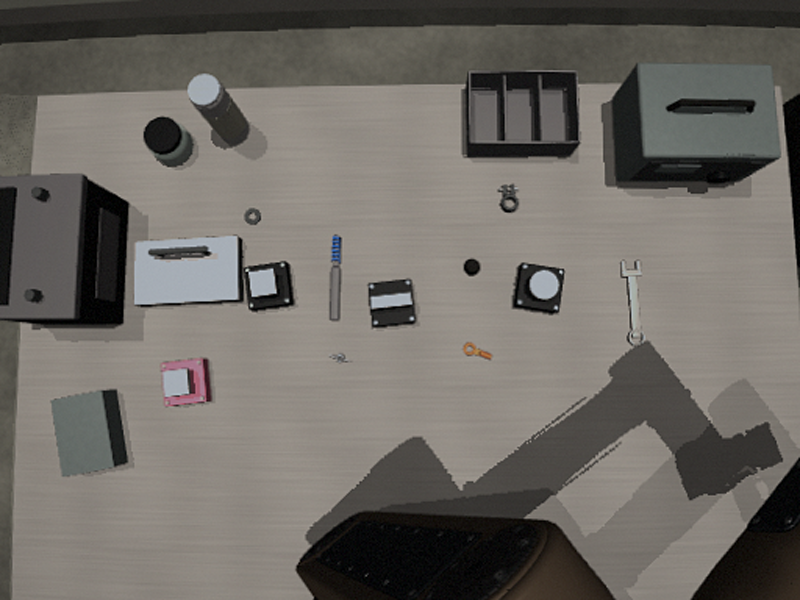

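View pics/side0.png

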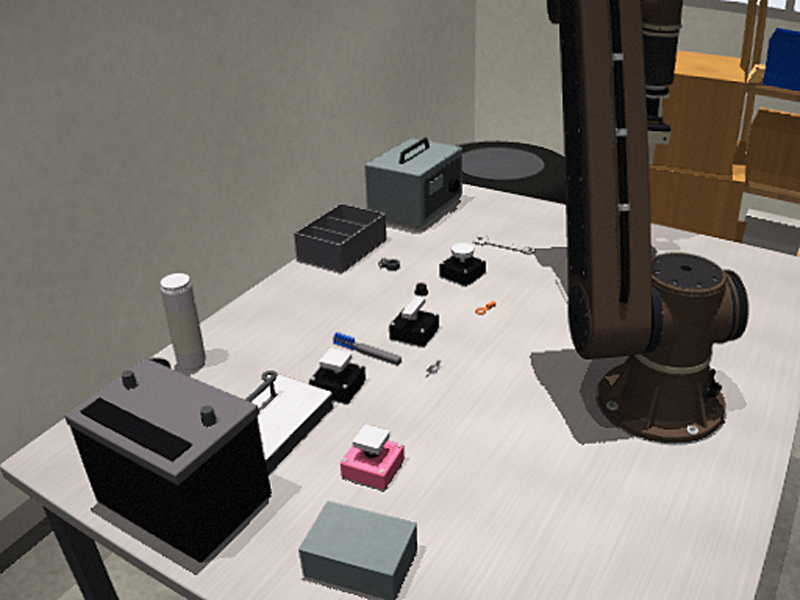

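The top view (800×600) shows these candidates:
- **Square head:** the black base at (263,283), or the pink decoy at (178,382). The description rules out pink, so I choose (263,283).
- **Bar head:** black base at (391,301).
- **Round head:** black base at (544,286). The black protector at (472,267) is a different part.

Next I'll measure the heads from depth and check a close crop.

```bash
cat > h.py <<'E'
import numpy as np,cv2
def world(c,d):
    h,w=d.shape; f=h/2/np.tan(np.radians(c["vfov"]/2))
    K=np.array([[f,0,c["cx"]],[0,f,c["cy"]],[0,0,1.]])
    u,v=np.meshgrid(np.arange(w,dtype=float),np.arange(h,dtype=float))
    n=cv2.undistortPoints(np.stack([u.ravel(),v.ravel()],1)[:,None],K,np.array([c["k1"],0,0,0,0.]))[:,0]
    P=np.c_[n*d.reshape(-1,1),d.ravel()]
    T=np.linalg.inv(c["view"])
    return (P@T[:3,:3].T+T[:3,3]).reshape(h,w,3)
E
python3 - <<'E'
from rig import robot
import numpy as np,cv2
from h import world
for n in("top","side"):
    z=np.load(n+"0.npz");W=world(robot.camera_info(n),z["d"]);p=z["p"]
    H=W[...,2]
    m=((H>.06)&(H<.085)&(p.min(2)>110)&(W[...,0]>.3)&(W[...,0]<.85)).astype(np.uint8)
    k,l,s,c=cv2.connectedComponentsWithStats(m,connectivity=4)
    for i in range(1,k):
        if s[i,4]>25:
            q=W[l==i]; r=cv2.minAreaRect((q[:,:2]*1000).astype(np.float32))
            print(n,c[i].round(),s[i,4],"mean",q.mean(0).round(4),"zmed",np.median(q[:,2]).round(4),"rect",np.round(r[0],1),np.round(r[1],1),round(r[2],1))
    t=(H[(abs(W[...,0]-.45)<.05)&(abs(W[...,1])<.03)&(H<.02)]);print("table z",np.median(t) if t.size else None)
p=np.load("top0.npz")["p"][155:255,90:370,::-1];cv2.imwrite("pics/crop1.png",cv2.resize(p,None,fx=2.8,fy=2.8,interpolation=cv2.INTER_CUBIC))
E
```

```text
top [168. 181.] 254 mean [0.5495 0.2496 0.0719] zmed 0.0719 rect [549.4 249.7] [44.6 45.7] 7.7
top [348. 182.] 266 mean [ 0.5439 -0.2472  0.0718] zmed 0.0718 rect [ 543.9 -247.1] [48.4 47.9] 43.8
top [250. 192.] 192 mean [0.5169 0.0206 0.0711] zmed 0.0711 rect [517.   20.6] [20.8 70.5] 6.2
top [112. 244.] 255 mean [0.373  0.4012 0.0723] zmed 0.0722 rect [373.1 402.1] [45.5 45.3] 7.2
table z 0.0003452241367726261
side [296. 159.] 75 mean [ 0.5417 -0.2444  0.0718] zmed 0.0718 rect [ 543.4 -244.2] [47.5 50.8] 67.6
side [264. 195.] 81 mean [0.5161 0.0243 0.0705] zmed 0.0705 rect [515.8  25.8] [23.  71.4] 2.9
side [214. 229.] 157 mean [0.5489 0.2542 0.0719] zmed 0.0718 rect [550.2 253.1] [48.8 48.3] 9.8
side [237. 279.] 238 mean [0.3717 0.4043 0.0724] zmed 0.0724 rect [372.1 402.8] [48.9 49.8] 8.6
side [218. 327.] 158 mean [0.3264 0.5524 0.0616] zmed 0.0614 rect [326.3 554.6] [57.9 30.8] 12.0
side [208. 332.] 36 mean [0.3373 0.5768 0.061 ] zmed 0.0608 rect [336.2 576.6] [20.  17.8] 10.6
side [206. 344.] 239 mean [0.3207 0.6094 0.0616] zmed 0.0615 rect [320.1 610.8] [47.1 56.2] 10.3
table z -3.716921086338587e-05
```

View pics/crop1.png

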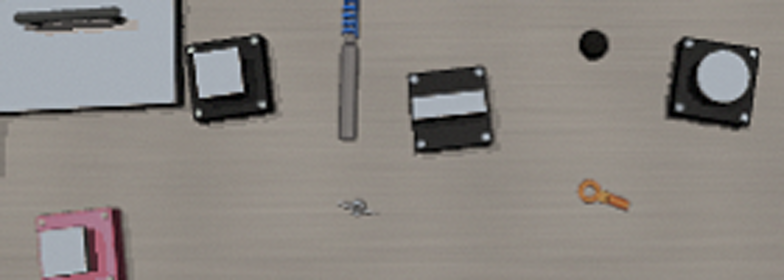

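The crop confirms the choice. The black-based square head is at (0.549, 0.251), the bar at (0.517, 0.022) and the round at (0.543, -0.246), all about 72 mm high. The pink one is the decoy. I'll shut the gripper and go above the square.

```bash
cat >> h.py <<'E'
R=np.array([[1,0,0],[0,-1,0],[0,0,-1.]])
def press(robot,x,y,ztop):
    f0=np.mean([robot.read_force()[2] for _ in range(5)])
    print("t",robot.read_t(),"pos",robot.read_position().round(4) if hasattr(robot.read_position(),'round') else robot.read_position(),"f0",f0)
    robot.servo_line([x,y,ztop+.006],speed=.05)
    z=ztop+.006; zc=None; log=[]
    while z>ztop-.014:
        z-=.001
        robot.servo_line([x,y,z],speed=.015)
        f=robot.read_force()[2]-f0; a=robot.read_position()[2]
        log.append((round(z,4),round(a,4),round(f,1)))
        if zc is None and f>2.5: zc=a
        if f>9.5: print("force stop");break
        if zc is not None and zc-a>=.009: break
    print(log,"contact",zc)
    robot.servo_line([x,y,ztop+.03],speed=.08)
    print("t",robot.read_t(),"f",robot.read_force())
E
python3 - <<'E'
from rig import robot
from h import *
print([robot.ik([x,y,.15],R) for x,y in((.549,.251),(.517,.022),(.543,-.246))])
robot.move_gripper(0.0)
robot.goto([.549,.251,.16],R)
robot.servo_line([.549,.251,.095],speed=.1)
print(robot.read_t(),robot.read_position(),robot.read_force(),robot.read_grip_width())
for n in("top","side"):
    p,_=robot.grab_frame(n); cv2.imwrite(f"pics/{n}1.png",cv2.resize(p[:,:,::-1],(800,600),interpolation=cv2.INTER_CUBIC))
E
```

```text
[array([ 43.09533817,  17.29928842, -14.62419677,   0.        ,
       -58.07651481,  46.90466183]), array([ 24.1924218 ,   9.52622311, -25.19556554,   0.        ,
       -55.27821136,  65.8075782 ]), array([ -5.60390071,  16.63477241, -15.58567818,   0.        ,
       -57.77954941,  95.60390071])]
5.6083 [0.54941988 0.25118389 0.09547449] [-0.39464324 -0.54024577  0.40155169] 0.0037398062807891125
```

View pics/side1.png

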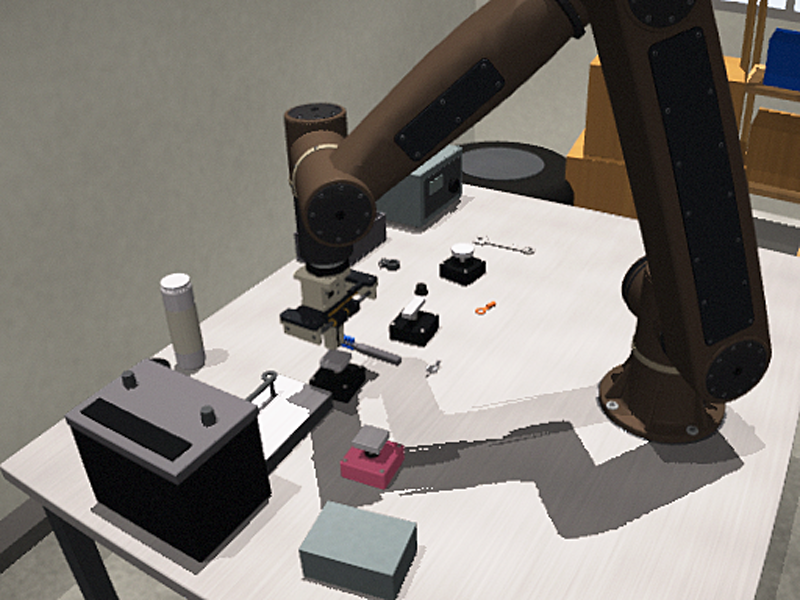

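The shut fingers are centred over the black square head at about (335,355) and clear of the lid. Pressing now, with force monitoring.

```bash
python3 - <<'E'
from rig import robot
from h import *
press(robot,.549,.251,.072)
p,d=robot.grab_frame("side"); cv2.imwrite("pics/side2.png",cv2.resize(p[:,:,::-1],(800,600),interpolation=cv2.INTER_CUBIC))
W=world(robot.camera_info("side"),d)
m=(abs(W[...,0]-.549)<.02)&(abs(W[...,1]-.252)<.02)&(W[...,2]<.08)&(W[...,2]>.045)
print(m.sum(),np.median(W[m][:,2]))
E
```

```text
t 5.7083 pos [0.5495 0.2514 0.0958] f0 0.43803937283907624
[(0.077, np.float64(0.0771), np.float64(-0.1)), (0.076, np.float64(0.076), np.float64(-1.2)), (0.075, np.float64(0.075), np.float64(-0.8)), (0.074, np.float64(0.0739), np.float64(-0.6)), (0.073, np.float64(0.0729), np.float64(-0.6)), (0.072, np.float64(0.072), np.float64(-0.6)), (0.071, np.float64(0.0711), np.float64(0.8)), (0.07, np.float64(0.0701), np.float64(3.8)), (0.069, np.float64(0.069), np.float64(3.5)), (0.068, np.float64(0.0679), np.float64(2.3)), (0.067, np.float64(0.0669), np.float64(3.6)), (0.066, np.float64(0.0659), np.float64(1.8)), (0.065, np.float64(0.065), np.float64(4.2)), (0.064, np.float64(0.0639), np.float64(2.4)), (0.063, np.float64(0.063), np.float64(2.9)), (0.062, np.float64(0.062), np.float64(3.4)), (0.061, np.float64(0.061), np.float64(4.2))] contact 0.0700691861482093
t 11.1167 f [-0.15696614 -0.32865472 -0.61334343]
124 0.0618374722015233
```

The square is about 10 mm down: the fingers reached 0.061 m and the camera reads 0.062 m. Next is the bar.

```bash
python3 - <<'E'
from rig import robot
from h import *
robot.goto([.517,.022,.10],R)
press(robot,.517,.022,.071)
p,d=robot.grab_frame("side"); cv2.imwrite("pics/side3.png",cv2.resize(p[:,:,::-1],(800,600),interpolation=cv2.INTER_CUBIC))
W=world(robot.camera_info("side"),d)
for x,y in((.549,.252),(.517,.022),(.543,-.246)):
    m=(abs(W[...,0]-x)<.01)&(abs(W[...,1]-y)<.03)&(W[...,2]<.08)&(W[...,2]>.045)
    print(m.sum(),np.median(W[m][:,2]))
E
```

```text
t 12.0833 pos [0.5174 0.0221 0.1001] f0 1.0496202496627918
[(0.076, np.float64(0.0762), np.float64(-1.2)), (0.075, np.float64(0.075), np.float64(-0.5)), (0.074, np.float64(0.0739), np.float64(-1.2)), (0.073, np.float64(0.0729), np.float64(-0.9)), (0.072, np.float64(0.0719), np.float64(-1.4)), (0.071, np.float64(0.0711), np.float64(-1.6)), (0.07, np.float64(0.0701), np.float64(1.6)), (0.069, np.float64(0.0691), np.float64(1.5)), (0.068, np.float64(0.068), np.float64(2.6)), (0.067, np.float64(0.067), np.float64(1.6)), (0.066, np.float64(0.066), np.float64(1.9)), (0.065, np.float64(0.065), np.float64(1.9)), (0.064, np.float64(0.064), np.float64(2.6)), (0.063, np.float64(0.063), np.float64(2.7)), (0.062, np.float64(0.062), np.float64(2.7)), (0.061, np.float64(0.061), np.float64(2.4)), (0.06, np.float64(0.06), np.float64(3.2)), (0.059, np.float64(0.059), np.float64(2.8)), (0.058, np.float64(0.058), np.float64(3.0))] contact 0.0679923849794074
t 18.1333 f [-0.71582213 -0.12633397 -0.82882423]
80 0.061138611313907354
68 0.057228270745359244
51 0.06999815457477554
```

View pics/side3.png

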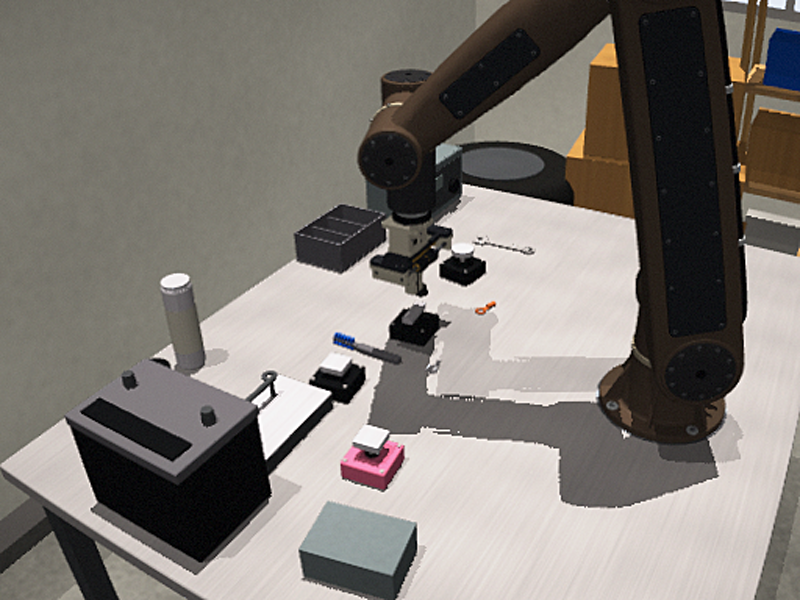

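The square has sunk and stayed down at (335,365) in the picture, and the bar is down at (414,318). The round head at (462,250) is still raised. Pressing the round now, limited to about 11–12 mm.

```bash
python3 - <<'E'
from rig import robot
from h import *
robot.goto([.543,-.246,.11],R)
press(robot,.543,-.246,.0745)
robot.servo_line([.543,-.246,.2],speed=.15)
robot.goto([.40,-.42,.25],R)
print(robot.read_t())
for n in("top","side"):
    p,d=robot.grab_frame(n); cv2.imwrite(f"pics/{n}4.png",cv2.resize(p[:,:,::-1],(800,600),interpolation=cv2.INTER_CUBIC))
    W=world(robot.camera_info(n),d)
    for x,y in((.549,.252),(.517,.022),(.543,-.246)):
        m=(abs(W[...,0]-x)<.009)&(abs(W[...,1]-y)<.018)&(W[...,2]<.08)&(W[...,2]>.045)
        print(n,m.sum(),np.median(W[m][:,2]))
E
```

```text
t 19.2333 pos [ 0.5429 -0.2453  0.1097] f0 -0.2246295621520999
[(0.0795, np.float64(0.0797), np.float64(0.9)), (0.0785, np.float64(0.0785), np.float64(0.9)), (0.0775, np.float64(0.0774), np.float64(-0.1)), (0.0765, np.float64(0.0764), np.float64(-0.1)), (0.0755, np.float64(0.0754), np.float64(0.3)), (0.0745, np.float64(0.0744), np.float64(0.9)), (0.0735, np.float64(0.0734), np.float64(0.4)), (0.0725, np.float64(0.0724), np.float64(0.6)), (0.0715, np.float64(0.0716), np.float64(1.3)), (0.0705, np.float64(0.0707), np.float64(2.9)), (0.0695, np.float64(0.0696), np.float64(2.8)), (0.0685, np.float64(0.0685), np.float64(3.6)), (0.0675, np.float64(0.0675), np.float64(3.4)), (0.0665, np.float64(0.0665), np.float64(2.6)), (0.0655, np.float64(0.0654), np.float64(3.7)), (0.0645, np.float64(0.0645), np.float64(4.2)), (0.0635, np.float64(0.0635), np.float64(3.7)), (0.0625, np.float64(0.0625), np.float64(4.2)), (0.0615, np.float64(0.0615), np.float64(4.8))] contact 0.07067710526830162
t 25.4167 f [ 0.24034315 -0.31406632 -1.05373129]
27.1167
top 79 0.0613261033432011
top 78 0.05813877755938379
top 78 0.061943985030721294
side 45 0.06255053559855295
side 34 0.05724917726908685
side 25 0.061166659410679114
```

View pics/top4.png

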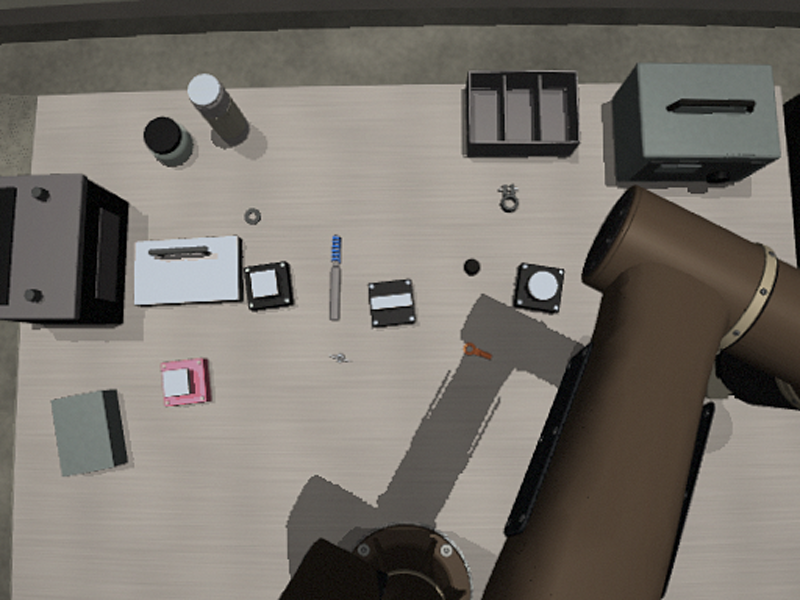

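All three heads, at (263,284), (391,301) and (543,286), read 10–14 mm down. The lid is shut, and every loose part I can see is where it started. The wrench is hidden under the arm, but it was never approached, and the arm is well clear. Handing in.

```bash
python3 - <<'E'
from rig import robot
print(robot.read_position(),robot.read_force(),robot.read_t()); robot.job_done()
E
```

```text
[ 0.40061609 -0.41919818  0.24924128] [ 0.53505625  0.69970725 -0.01090732] 27.2167
the job is handed in; nothing more can be done
```

All three plungers are down and holding, pushed in the order square (black base, not the pink one), bar, round with the shut fingertips. I handed the job in at about 27 s.

| Plunger | Head height at the end, top and side cameras | Approximate sink |
|---|---|---|
| Square | 61–63 mm | 10 mm |
| Bar | 57–58 mm | 13–14 mm |
| Round | 61–62 mm | 10–11 mm |

- **Force:** the force on the tool, read after each 1 mm step, stayed under 5 N throughout. That is lower than the 4–6.5 N expected, and the sensor's zero drifted by about 1 N. The camera heights agree with the depth the fingers reached to within about 1.5 mm.
- **Bar depth:** the bar went deeper than I intended because noise made the contact detection late. It still stopped short of the 16 mm stop.
- **Surroundings:** in the last top view the lid was shut and the loose parts in view had not moved. The wrench was hidden behind the arm in that view, so I did not confirm its position, but the arm never went near it at low height.

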